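# Drive the axle pin out of a trolley caster and take out its wheel

## Task

Strip the second caster on the upturned trolley plank: take the pin punch whose slim nose fits through the axle hole, drive the axle pin out with it from the pin's plain end until the pin drops into the steel tray at its headed end, and draw the punch back out. Put the punch back in its rack, lift the freed wheel out of the fork and set it in the grey plastic box with the other wheel. Leave the other punches in their notches and the oil can and the hammer where they are.

Things in the scene. Friction and masses are not known exactly. Their poses are not given: they have to be found in the camera images.
- plank: Pale wooden plank 90 x 400 x 30 mm, fixed flat on the bench, long side along its y; origin at the centre of its underside. Two casters are screwed on it wheels-up at y = +100 and -100 mm; which end has the wheel varies. Their axles are in line along the plank's y, with 164 mm free between the facing sides of the two forks.
- caster: Caster to strip: fixed steel fork still with wheel and axle pin. Origin at the centre of its base plate (86 x 66 x 3 mm) on the plank's top, z up. Axle along y, 50 mm above the origin. Two 4 mm legs, outer faces at y = -18 and +18 mm, 58 mm wide at the foot, tapering to a round eye of 26 mm (top 63 mm above the origin) with a 13 mm axle hole.
- bore_in (a point): Centre of the axle hole in the leg's outer face on the side of the pin's plain end (caster y = -18 mm, 50 mm above the plank's top); axes as the caster. The pin is to be driven from here towards +y.
- bore_out (a point): Centre of the axle hole in the leg's outer face on the side of the pin's head (caster y = +18 mm); axes as the caster.
- pin: Steel axle pin along its y: shank 12 mm diameter from y = -21 (plain end, 3 mm proud of the fork) to +18 mm, flat head 20 mm diameter, 4 mm thick at +y. Origin on the axis, at first mid-wheel. Tight in the leg at the head's side: about 8 to 13 N to slide it, all the way. Free once its plain end has passed bore_out (39 mm of travel); it then drops into the tray, where it lies or stands on its head.
- wheel: Loose wheel of the caster, 75 mm diameter, 25 mm wide, flat sides, 140 g, black tyre, grey hub with a 13.5 mm hole; origin at its centre, axle along its y; turns freely. With pin and punch out it sinks 4 mm and stays upright between two lips in the fork. It then stands 20 mm above the legs' tops, where it can be gripped across its width.
- tray: Open steel tray 80 (x) x 72 (y) x 18 mm high with 2 mm walls, fixed on the plank beside the fork on the side of the pin's head, to catch the pin; origin at the centre of its underside.
- drift: The punch to use: dark steel, 140 g. Thick body 16 mm diameter, 80 mm long (y = -40 to +40 mm), then a slim straight nose 7 mm diameter, 50 mm long, tip at y = +90 mm. Origin on the axis at the middle of the thick body. At first in one of the rack's notches (varies), tip towards the rack's +y, axis 44 mm above the bench.
- fat_drift: Bystander in the rack: punch with an 18 mm body and a thick straight nose of 15 mm diameter, too thick for the axle hole; axes and lengths as the drift.
- centre_punch: Bystander in the rack: punch with a 16 mm body and a short pointed nose, 30 mm long; axes as the drift.
- rack: Fixed wooden rack 176 (x) x 80 (y) mm; origin at the centre of its underside. Two rails 11 mm thick along x at y = -28 and +28 mm, 45 mm clear between them, on a 12 mm base. Notches 24 mm wide at x = -50, 0, +50 mm, flat bottoms 36 mm and tops 51 mm above the bench; one punch lies along y in each. Rack and box swap sides between starts.
- box: Fixed open grey plastic box 220 (x) x 180 (y) x 50 mm high, 4 mm walls and floor; origin at the centre of its underside. The half at its -x is empty.
- old_wheel: The other caster's wheel, same size, lying flat in the +x half of the box; origin at the centre of its lower side.
- bare_fork: The other caster's fork, already stripped of pin and wheel: same sizes and axes as the caster; stands empty 200 mm from it on the plank.
- oil_can: Bystander: standing can, 54 mm diameter, 140 mm tall, on the bench beyond the plank; origin at the centre of its underside.
- hammer: Bystander: hammer 260 mm long lying on the bench between robot and plank; origin at the middle of its length, underneath.

How it is judged:
By the outcome, as a careful person would: the job done as asked, in the order asked, and still so for the second after the job is handed in, with the robot touching nothing.
It also fails if it takes over 72 s, if anything falls off the work surface, if the arm or the gripper's body presses on something with over 40 N, if the wrist force passes 120 N, or if a joint passes its speed limit or range.

## Robot

A 7-joint arm with a two-finger parallel gripper is mounted at the origin on the work surface. World frame = base frame: x ahead of the robot, y to its left, z up, the work surface at z = 0. Lengths are in mm, angles in rad, forces in N, time in s.
With the tool pointing down it reaches from about 400 to 900 mm from the base axis. Payload 5.6 kg.
Tool frame: the origin (TCP) lies midway between the tips of the shut fingers; the grasp point (between the pads) lies 19 mm behind it; z points along the fingers, y is the line along which they close (so a half turn about z gives the same grasp; the last joint's range is limited). The gripper opens to 92 mm and grips with 3 to 60 N. Pads are 20 mm wide; open, the fingers measure 128 mm over their backs; the gripper's body (75 mm by 189 mm) begins 69 mm behind the grasp point.
Start: joints at [-0.043, 0.468, -0.012, 1.603, 0.006, 1.071, -0.056], TCP at [650.007, -0.044, 214.592] pointing down, gripper open.
Joint ranges: [-2.53, 2.53], [-0.31, 2.02], [-1.57, 1.55], [0.28, 2.44], [-1.29, 4.43], [0.15, 1.84], [-2.92, 2.92]. Speed limits (rad/s): [2.57, 2.57, 3.14, 3.14, 3.14, 3.14, 3.14].

## Interface

Orientations are given as a rotation vector (axis times angle).
In Python, from cell import robot, grip, kin, viewer gives the robot as it stands. Calls block until the motion is done:
- robot.movep(position, orientation): joint-space move of the TCP to a pose.
- robot.servo_line(position, feed=150, rotation=None): straight line of the TCP; rotation=None keeps the orientation; feed is the mean speed in mm/s.
- robot.goto_joints(angles): joint-space move.
- grip(opening, newtons=None): opening from 0.0 (shut) to 1.0 (fully open); newtons is the grip in N (None keeps the last); returns when the fingers have stopped.
- robot.hold(seconds).
- kin.ik(position, orientation): joint angles nearest the present ones, or None.
- robot.observe(): the state.
- viewer.read_camera(name): name is "scene" or "side" or "wrist"; returns the picture (384x512x3 uint8, red, green, blue); there is no depth.
- viewer.camera_info(name): a dict with "camera_matrix" (3x3 intrinsics, pixels), "R" (3x3) and "t" (3): a world point X has camera coordinates R X + t. Camera axes: x right, y down, z forward; pixel columns grow to the right and rows downward; lengths in mm; the calibration is good to about 2 mm. A picture is of the moment at which its call begins: read the wrist's pose just before it. camera_info takes no time and is no camera call; for the wrist camera it gives the pose at the moment of the call.
A pose or a line that the arm cannot do raises robot.IKError and nothing moves.
- robot.job_done(): hands the job in; it is judged then, once.
Trained networks look in the newest picture that a camera, given by its name, has taken for a name from the list of things; names that differ only in an ending like _2 or _b are one class to them, and where a whole thing is asked for, a point or a joint stands for the part that bears it (a point fixed in the world has none). Each returns a list of dicts, best first, with "confidence" (0 to 1); they miss things now and then, are a little off and sometimes report something else, mostly with a low value. They report only what shows in the picture. A call takes as long as a camera call.
- viewer.silhouettes(name, camera): "mask" (384x512 bool, what is visible of it).
- viewer.pinpoint(name, camera): "at" ([x, y, z] in mm, in the coordinates of the camera as it stood for that picture, good to about 4 mm: a listed point, or the origin of a listed thing).
The state is a dict: "t": time; "joints": joint angles; "joint_velocities": joint speeds; "joint_torque": joint torques, N m; "tcp_pos": TCP position; "tcp_rot": TCP orientation; "contact_force": force on the tool from outside, world axes, zero at the start; "wrist_torque": the same for the moment, N m; "grip_width": opening from 0.0 (shut) to 1.0 (fully open); "grip_force": force on a finger pad.
Only numpy, scipy, OpenCV 4.12 (cv2) and the standard library are available. Lean on these libraries where they do the work, as an engineer would, in place of code of your own. Each camera call takes 0.05 s, during which the arm holds its last target. There are 200 camera calls.

## Working session

There is one attempt and no reset: what is moved stays moved. The work goes in short steps, each a Python script; the robot and the scene stay as the last script left them, time stands still between calls to the robot, and variables do not carry over. Pictures are saved under pics/ and viewed, at most 10 in all, crops included, and the job is handed in when it is done.

```bash
ls; mkdir -p pics
cat > h.py <<'E'
import numpy as np, cv2
from scipy.spatial.transform import Rotation as Ro
from cell import robot, grip, kin, viewer
def world(cam,p,info=None):
    i=info or viewer.camera_info(cam); return np.array(i["R"]).T@(np.array(p)-np.array(i["t"]))
def proj(cam,X,info=None):
    i=info or viewer.camera_info(cam); c=np.array(i["R"])@np.array(X)+np.array(i["t"]); q=np.array(i["camera_matrix"])@c; return q[:2]/q[2]
def save(cam,name):
    im=viewer.read_camera(cam); cv2.imwrite(f"pics/{name}.png",im[:,:,::-1]); return im
def pp(cam,names,n=2):
    i=viewer.camera_info(cam)
    for k in names:
        for d in viewer.pinpoint(k,cam)[:n]:
            print(cam,k,round(d["confidence"],2),world(cam,d["at"],i).round(1))
def st():
    s=robot.observe(); print("t",round(s["t"],2),"p",np.round(s["tcp_pos"],1),"rv",np.round(s["tcp_rot"],3),"F",np.round(s["contact_force"],1),"gw",round(s["grip_width"],3),"gf",round(s["grip_force"],1)); return s
E
python3 - <<'E'
from h import *
st()
a=save("scene","scene0");b=save("side","side0")
cv2.imwrite("pics/both.png",cv2.resize(np.vstack([a,b]),None,fx=.78,fy=.78)[:,:,::-1])
N=["caster","bore_in","bore_out","pin","wheel","tray","drift","fat_drift","centre_punch","rack","box","old_wheel","bare_fork","oil_can","hammer","plank"]
pp("scene",N,1);pp("side",N[:11],1)
st()
E
```

```text
pics
t 0.0 p [ 6.494e+02 -1.000e-01  2.136e+02] rv [-2.221e+00 -2.221e+00  2.000e-03] F [-0.1 -0.4 -0.6] gw 0.999 gf 0.0
scene caster 0.92 [558.3 155.1  30.8]
scene bore_in 0.54 [552.9 136.2  75.6]
scene bore_out 0.67 [561.7 169.6  81.2]
scene pin 0.41 [559.  156.5  75.4]
scene wheel 0.65 [557.8 154.8  80.4]
scene tray 0.8 [566.8 215.2  29. ]
scene drift 0.17 [554.4 138.2  76.9]
scene fat_drift 0.51 [ 541.5 -373.3   45.4]
scene centre_punch 0.6 [ 490.3 -388.    41.5]
scene rack 0.79 [ 492.7 -385.9   -2.4]
scene box 0.78 [ 5.191e+02  3.764e+02 -1.000e-01]
scene old_wheel 0.98 [571.9 397.8   5.3]
scene bare_fork 0.92 [531.3 -40.8  30. ]
scene oil_can 0.61 [703.7  46.2  -1.8]
scene hammer 0.64 [558.3 159.   76.9]
scene plank 0.9 [538.9  57.5  -2. ]
side caster 0.84 [557.4 157.1  26.7]
side bore_in 0.64 [553.6 138.9  77.9]
side bore_out 0.85 [557.6 173.   77.8]
side pin 0.67 [557.2 156.6  30.3]
side wheel 0.76 [556.2 157.2  76.7]
side tray 0.73 [561.  212.8  30.1]
side drift 0.73 [ 439.6 -387.    42.1]
side fat_drift 0.84 [ 542.9 -373.7   46.9]
side centre_punch 0.62 [ 493.  -381.7   43.2]
side rack 0.57 [ 4.958e+02 -3.832e+02 -1.000e-01]
side box 0.57 [510.  380.4  -2.8]
t 1.45 p [ 6.500e+02 -1.000e-01  2.146e+02] rv [2.222 2.221 0.   ] F [ 0.   0.9 -0.2] gw 1.003 gf 0.0
```

View pics/scene0.png

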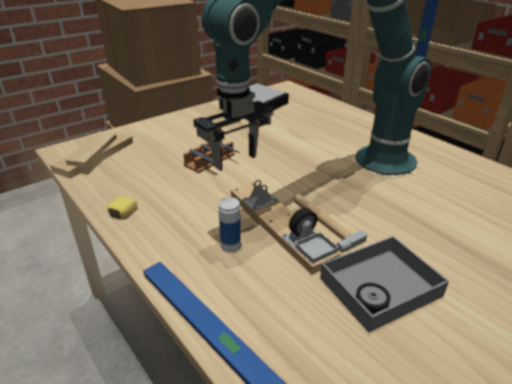

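View pics/side0.png

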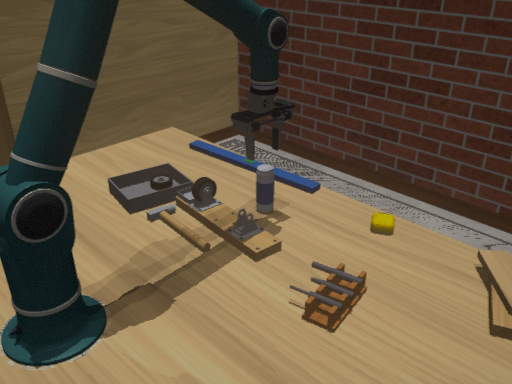

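The plank runs roughly along +y, with the caster at about (557,156) and the bare fork at about (531,-41). The rack is on the right at (494,-384), with the drift's slim nose at side pixel (292,303), pointing +y in the notch nearest the robot. The box is on the left at (515,378). I'll take a close look over the rack and over the caster.

```bash
cat >> h.py <<'E'
R0=Ro.from_rotvec([np.pi/2**.5,np.pi/2**.5,0])
def rv(yaw,tilt=None): return (Ro.from_euler('z',yaw)*R0).as_rotvec()
E
python3 - <<'E'
from h import *
robot.movep([460,-385,190],rv(np.radians(8)))
st(); save("wrist","w_rack")
pp("wrist",["drift","fat_drift","centre_punch","rack"],1)
i=viewer.camera_info("wrist"); print("campos",world("wrist",[0,0,0],i))
# axis by silhouette: back-project principal line to z=44
K=np.array(i["camera_matrix"]);R=np.array(i["R"]);t=np.array(i["t"])
for k in ["drift","centre_punch","fat_drift"]:
    d=viewer.silhouettes(k,"wrist")
    if not d: continue
    m=d[0]["mask"]; v,u=np.nonzero(m); rays=(R.T@np.linalg.inv(K)@np.vstack([u,v,np.ones_like(u)]))
    c=-R.T@t; s=(44-c[2])/rays[2]; P=(c[:,None]+rays*s)[:2].T
    r=cv2.minAreaRect(P.astype(np.float32)); 
    f=cv2.fitLine(P.astype(np.float32),cv2.DIST_HUBER,0,.01,.01).ravel()
    print(k,round(d[0]["confidence"],2),m.sum(),"rect",np.round(r[0],1),np.round(r[1],1),"line",f.round(3), "y range",P[:,1].min().round(1),P[:,1].max().round(1))
E
```

```text
t 3.03 p [ 461.2 -383.8  190.1] rv [2.058e+00 2.373e+00 1.000e-03] F [1.  0.3 1.1] gw 0.999 gf 0.0
wrist drift 0.97 [ 440.7 -390.1   46.3]
wrist centre_punch 0.73 [ 491.2 -383.7   40.8]
wrist rack 0.74 [ 495.1 -380.9    1.4]
campos [ 450.13730237 -315.79963905  360.83151788]
drift 0.82 1586 rect [ 435.4 -365.6] [ 15.9 130.7] line [ 1.84000e-01 -9.83000e-01  4.35974e+02 -3.68049e+02] y range -430.3 -301.1
centre_punch 0.65 1524 rect [ 488.6 -371.9] [ 16.5 107.3] line [ 1.52000e-01 -9.88000e-01  4.87874e+02 -3.71950e+02] y range -425.5 -319.0
fat_drift 0.92 2491 rect [ 538.9 -349.5] [ 20. 133.] line [ 1.61000e-01 -9.87000e-01  5.38111e+02 -3.46645e+02] y range -415.9 -283.1
```

View pics/w_rack.png

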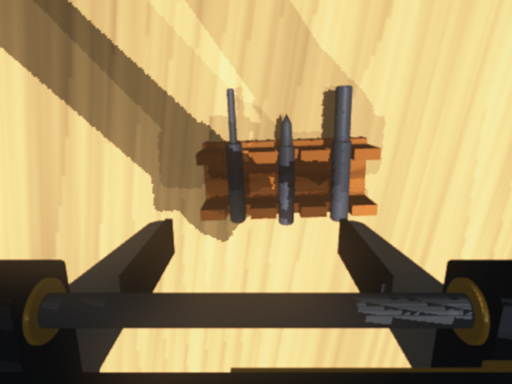

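The slim nose is at pixel (231,92) with its body at (238,220), in the left notch. The centre punch is at (286,160) and the fat punch at (342,150). The numbers agree, so I'll grasp the drift at (440,-390), yaw 10°.

Run:
```python
from h import *
y=np.radians(9.7)
grip(0.38,50)
robot.movep([440,-390,90],rv(y))
robot.servo_line([440,-390,25],feed=80)
st()
grip(0.0,50); st()
robot.servo_line([440,-390,110],feed=120)
st()
# caster view pose: hover between the forks
robot.movep([540,70,200],rv(np.radians(-7.6)))
st(); save("wrist","w_cast")
i=viewer.camera_info("wrist")
pp("wrist",["drift","caster","bore_in","bore_out","pin","wheel","tray","bare_fork"],1)
K=np.array(i["camera_matrix"]);R=np.array(i["R"]);t=np.array(i["t"]);c=-R.T@t
def plane(mask,z):
    v,u=np.nonzero(mask); r=R.T@np.linalg.inv(K)@np.vstack([u,v,np.ones_like(u)]); return (c[:,None]+r*((z-c[2])/r[2]))[:2].T.astype(np.float32)
for k,z in [("drift",219),("wheel",117)]:
    d=viewer.silhouettes(k,"wrist")
    if d:
        P=plane(d[0]["mask"],z); r=cv2.minAreaRect(P); print(k,d[0]["confidence"],np.round(r[0],1),np.round(r[1],1),cv2.fitLine(P,cv2.DIST_HUBER,0,.01,.01).ravel().round(3),P[P[:,1].argmax()],P[P[:,1].argmin()])
st()
```

```text
t 5.83 p [ 440.3 -390.3   25.3] rv [2.025 2.401 0.   ] F [-0.4 -1.   0.5] gw 0.379 gf 0.0
t 6.28 p [ 440.5 -390.2   25.5] rv [2.025 2.4   0.   ] F [0.6 0.7 1.9] gw 0.16 gf 50.0
t 7.13 p [ 439.4 -389.5  109.3] rv [-2.025 -2.4    0.   ] F [-0.3 -0.2 -1.3] gw 0.158 gf 50.0
t 8.88 p [540.1  68.7 199.7] rv [ 2.365e+00  2.067e+00 -1.000e-03] F [ 0.4 -0.9 -0.8] gw 0.16 gf 50.0
wrist drift 0.73 [553.2 174.   85.4]
wrist caster 0.92 [551.4 157.9  28.6]
wrist bore_in 0.87 [556.3 140.6  81.6]
wrist bore_out 0.85 [553.4 173.8  87.6]
wrist wheel 0.7 [555.9 156.3  78.6]
wrist tray 0.67 [566.2 212.   28.5]
drift 0.68 [543.2 101.9] [114.3  15.7] [1.33000e-01 9.91000e-01 5.43440e+02 1.02148e+02] [549.3451  158.68346] [542.93713  44.28932]
wheel 0.88 [555.8 155.5] [26.4 65.7] [ 9.95000e-01 -9.60000e-02  5.56903e+02  1.55306e+02] [531.67194 170.0465 ] [578.3765  139.61366]
t 9.43 p [540.  70. 200.] rv [2.364 2.069 0.   ] F [-0.2  0.3 -1.9] gw 0.161 gf 50.0
```

View pics/w_cast.png

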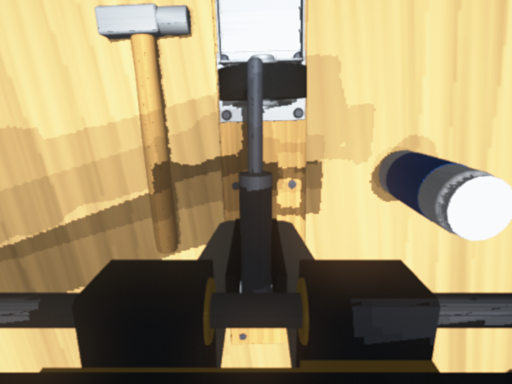

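The drift is held straight: its tip is at pixel (256,62) and its axis points along the commanded yaw. The wheel is just beyond the tip. Next I'll refine the plank yaw, descend between the forks and check the alignment up close.

Run:
```python
from h import *
d=viewer.silhouettes("plank","wrist")
i=viewer.camera_info("wrist");K=np.array(i["camera_matrix"]);R=np.array(i["R"]);t=np.array(i["t"]);c=-R.T@t
def g(u,v,z):
    r=R.T@np.linalg.inv(K)@np.array([u,v,1.]); return (c+r*((z-c[2])/r[2]))[:2]
m=d[0]["mask"]; L=[];Rr=[]
for v in range(100,225):
    u=np.nonzero(m[v])[0]
    if len(u)>10: L.append(g(u.min(),v,30)); Rr.append(g(u.max()+1,v,30))
for E in (L,Rr):
    f=cv2.fitLine(np.array(E,np.float32),cv2.DIST_HUBER,0,.01,.01).ravel(); f=f*np.sign(f[1]) if 0 else f
    print("edge yaw",np.degrees(np.arctan2(-f[0]/f[1],1)).round(2),"x at y=100",f[2]+(100-f[3])*f[0]/f[1], "n",len(E))
pp("side",["bare_fork","plank"],1)
y=np.radians(-7.6); a=np.array([-np.sin(y),np.cos(y)]); C=np.array([556.2,156.])
p=C-122*a
robot.movep([*p,130],rv(y)); robot.servo_line([*p,61],feed=80); st()
im=save("wrist","w_tip"); i=viewer.camera_info("wrist")
pp("wrist",["bore_in","pin","wheel","caster","drift"],1)
s=save("side","s_tip"); pp("side",["drift","bore_in"],1)
print(proj("side",[*(p+90*a),80]),proj("side",[*(C-21*a),80]))
print(proj("wrist",[*(p+90*a),80],i),proj("wrist",[*(C-21*a),80],i))
x=cv2.resize(im[0:260,150:370],None,fx=2.2,fy=2.2); u,v=proj("side",[*(C-21*a),80]).astype(int)
z=cv2.resize(s[v-40:v+30,u-60:u+40],None,fx=3.5,fy=3.5)
cv=np.zeros((600,800,3),np.uint8); cv[:min(572,600),:484]=x[:572]; z=cv2.resize(z,(310,217)); cv[:217,488:798]=z
cv2.imwrite("pics/tip.png",cv[:,:,::-1])
```

```text
edge yaw -5.79 x at y=100 505.40836 n 106
edge yaw -5.4 x at y=100 595.6028 n 106
side bare_fork 0.78 [532.6 -44.1  29. ]
side plank 0.77 [547.6  58.5  -0.6]
t 11.01 p [540.5  35.1  61.4] rv [2.364e+00 2.069e+00 1.000e-03] F [ 0.6  0.4 -2.2] gw 0.156 gf 50.0
wrist bore_in 0.81 [561.1 140.   81.7]
wrist caster 0.77 [553.7 157.6  28.4]
side drift 0.4 [536.3  35.9  76.4]
side bore_in 0.55 [555.3 140.1  80. ]
[209.92499698 192.55572071] [207.89231271 191.19343899]
[256.61993485  58.81853528] [256.64801048  31.40743189]
```

View pics/tip.png

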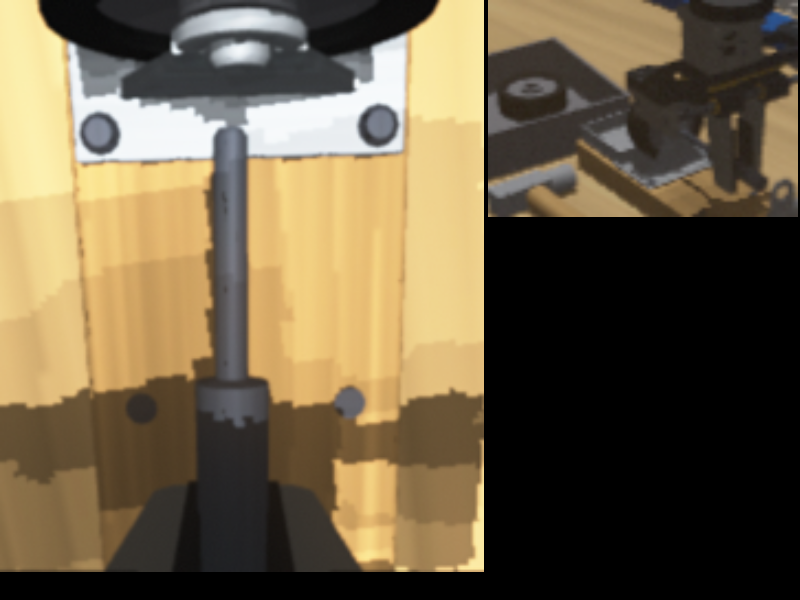

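The tip is at crop (231,130) and the pin's plain end at about (240,60), so the pin lies about 1.8 mm to the right. The plank edges give a yaw near -5.9°. I'll correct for both and drive in small steps, watching the force.

```bash
cat >> h.py <<'E'
Y=np.radians(-5.9); A=np.array([-np.sin(Y),np.cos(Y)]); EP=np.array([555.0,135.1])
def tipat(s): return [*(EP+(s-90)*A),61]   # s: tip travel past pin's initial plain end
E
python3 - <<'E'
from h import *
robot.servo_line(tipat(-9),feed=60,rotation=rv(Y))
for s in (-4,-1,2,5,8):
    robot.servo_line(tipat(s),feed=35); o=st(); f=np.array(o["contact_force"])
    if np.linalg.norm(f)>30: print("STOP");break
im=save("wrist","w_push"); cv2.imwrite("pics/push.png",cv2.resize(im[0:260,150:370],None,fx=2.2,fy=2.2)[:,:,::-1])
E
```

```text
t 12.0 p [545.3  42.1  61. ] rv [-2.332 -2.105 -0.   ] F [ 0.1  0.2 -1.7] gw 0.159 gf 50.0
t 12.25 p [545.6  44.9  61. ] rv [-2.332 -2.105 -0.   ] F [ 0.9 -0.2 -1.7] gw 0.162 gf 50.0
t 12.5 p [545.7  46.   60.9] rv [ 2.333  2.102 -0.003] F [-0.3 -5.4 -1.3] gw 0.158 gf 50.0
t 12.75 p [545.8  47.4  60.7] rv [ 2.334  2.101 -0.005] F [-1.5 -8.5 -0.6] gw 0.16 gf 50.0
t 13.0 p [545.9  49.2  60.6] rv [ 2.334  2.099 -0.007] F [ -1.8 -11.5  -0.6] gw 0.157 gf 50.0
```

View pics/push.png

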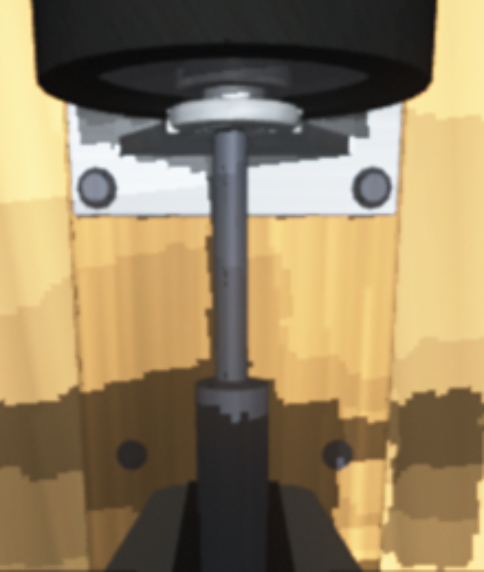

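The tip at crop (231,130) sits flush with the eye ring, whose centre is at (235,115). Contact began where the pin's plain end was expected, and the force is 11 N, which fits the pin rather than the leg. I'll keep driving.

Run:
```python
from h import *
for s in range(11,54,3):
    robot.servo_line(tipat(s),feed=40); o=robot.observe(); f=np.array(o["contact_force"]); p=np.array(o["tcp_pos"])
    print(s,"real",round((p[:2]-EP)@A+90,1),"lat",round((p[:2]-EP)@[A[1],-A[0]],1),p[2].round(1),f.round(1))
    if np.linalg.norm(f)>28: print("STOP");break
    if (p[:2]-EP)@A+90>42.5: break
st()
im=save("wrist","w_push2"); cv2.imwrite("pics/push2.png",cv2.resize(im[0:260,130:390],None,fx=2.2,fy=2.2)[:,:,::-1])
pp("wrist",["pin","wheel","tray"],1)
```

```text
11 real 6.5 lat -0.4 60.5 [ -2.3 -11.5  -1.6]
14 real 9.8 lat -0.6 60.5 [ -1.4 -10.7  -0.1]
17 real 12.7 lat -0.6 60.5 [ -0.9 -10.2  -0.7]
20 real 15.7 lat -0.6 60.4 [ -0.6 -11.    0.1]
23 real 18.6 lat -0.6 60.4 [ -1.2 -10.6  -1.2]
26 real 21.5 lat -0.5 60.5 [ -1.5 -10.5  -0.7]
29 real 24.5 lat -0.5 60.5 [ -2.1 -10.8  -0.6]
32 real 27.4 lat -0.4 60.5 [ -1.2 -10.3  -0.4]
35 real 30.4 lat -0.5 60.5 [ -1.4 -11.1   0.5]
38 real 33.7 lat -0.4 60.5 [-0.5 -9.4 -1. ]
41 real 41.3 lat -0.0 60.9 [ 0.3 -0.3 -1.4]
44 real 45.1 lat -0.1 61.0 [ 1.9  0.5 -1.6]
t 16.05 p [550.3  90.5  61. ] rv [-2.331e+00 -2.105e+00 -1.000e-03] F [ 1.9  0.5 -1.6] gw 0.162 gf 50.0
wrist pin 0.87 [559.2 194.3  54.8]
wrist wheel 0.7 [555.6 157.6  77.2]
wrist tray 0.75 [567.  212.9  28.5]
```

View pics/push2.png

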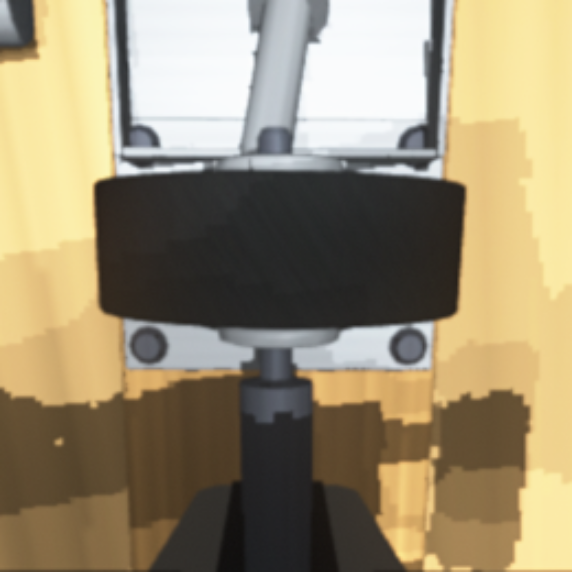

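The force fell to zero at about 39 mm of travel. The pin is out in the tray at crop (265,80), and the nose shows on both sides of the wheel. I'll draw the punch back, check the tray from above and return the punch to its notch.

Run:
```python
from h import *
robot.servo_line(tipat(-7),feed=100); o=st()
q=tipat(-7); robot.servo_line([q[0],q[1],190],feed=180); st()
save("wrist","w_after"); i=viewer.camera_info("wrist"); pp("wrist",["pin","wheel","tray"],1)
for k in ["pin"]:
    d=viewer.silhouettes(k,"wrist"); 
    if d: v,u=np.nonzero(d[0]["mask"]); print(k,d[0]["confidence"],u.mean(),v.mean(),len(u))
y=np.radians(9.7)
robot.movep([440,-390,100],rv(y))
robot.servo_line([440,-390,27],feed=80); st()
robot.servo_line([440,-390,25.3],feed=20); st()
grip(0.36,50); st()
robot.servo_line([440,-390,110],feed=150); 
robot.movep([460,-385,190],rv(np.radians(8)))
im=save("wrist","w_rack2"); pp("wrist",["drift","centre_punch","fat_drift"],1); st()
a=cv2.imread("pics/w_after.png"); 
cv2.imwrite("pics/chk.png",np.hstack([a[:300,110:410],im[50:350,150:450,::-1]]))
```

```text
t 16.91 p [545.2  38.8  61.1] rv [-2.333e+00 -2.104e+00 -1.000e-03] F [-0.3  0.8 -0.7] gw 0.16 gf 50.0
t 17.77 p [544.2  38.8 189. ] rv [-2.332e+00 -2.104e+00  2.000e-03] F [-0.2  0.6 -1.6] gw 0.161 gf 50.0
wrist pin 0.64 [558.9 194.   54. ]
wrist wheel 0.81 [554.  157.5  75.2]
pin 0.72 256.9991130820399 71.99512195121952 2255
t 20.74 p [ 440.4 -390.4   27.5] rv [2.025 2.4   0.   ] F [-0.2  0.2 -1.4] gw 0.157 gf 50.0
t 20.99 p [ 440.2 -390.1   25.6] rv [2.025 2.401 0.   ] F [ 0.1 -0.6 -1.1] gw 0.16 gf 50.0
t 21.45 p [ 440.1 -390.1   25.4] rv [2.026 2.401 0.   ] F [ 1.3  0.1 -0.4] gw 0.357 gf 0.0
wrist drift 0.87 [ 438.3 -387.7   46.8]
wrist centre_punch 0.65 [ 489.7 -383.4   38. ]
wrist fat_drift 0.87 [ 543.9 -368.3   45.9]
t 22.79 p [ 458.7 -384.4  188. ] rv [-2.059e+00 -2.368e+00  1.000e-03] F [-0.6 -0.1 -0.4] gw 0.359 gf 0.0
```

View pics/chk.png

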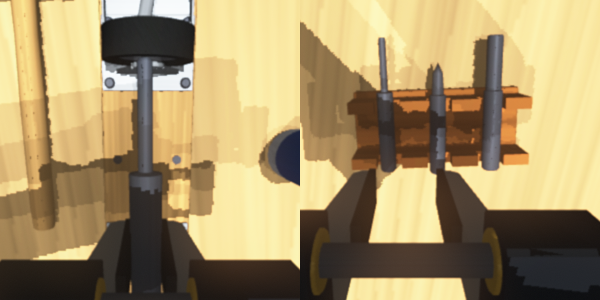

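The punch is back in its left notch, with all three lying properly. The pin may be leaning on something at the tray (left half, around (145,5)), so I'll look from above, and look at the box as well.

Run:
```python
from h import *
C=EP+21*A; print("C",C)
robot.movep([*(C-5*A),210],rv(Y)); st()
a=save("wrist","w_tray"); pp("wrist",["pin","tray"],1)
robot.movep([500,330,230],rv(0.0)); b=save("wrist","w_box"); i=viewer.camera_info("wrist"); pp("wrist",["box","old_wheel"],1)
d=viewer.silhouettes("box","wrist"); K=np.array(i["camera_matrix"]);R=np.array(i["R"]);t=np.array(i["t"]);c=-R.T@t
m=d[0]["mask"]; v,u=np.nonzero(m); r=R.T@np.linalg.inv(K)@np.vstack([u,v,np.ones_like(u)]); P=(c[:,None]+r*((50-c[2])/r[2]))[:2].T.astype(np.float32)
print(d[0]["confidence"],cv2.minAreaRect(P)); st()
cv2.imwrite("pics/tb.png",np.hstack([a[:,80:440],b[:,60:460]])[:,:,::-1])
for n in (90,-90): print(n,kin.ik([*C,96],rv(Y+np.radians(n))))
```

```text
C [557.15864327 155.98875916]
t 24.76 p [557.  149.7 209.9] rv [ 2.334e+00  2.102e+00 -1.000e-03] F [ 0.  -0.9  0.7] gw 0.362 gf 0.0
wrist pin 0.61 [558.6 192.   51.6]
wrist tray 0.19 [555.6 156.1  27.1]
wrist box 0.57 [511.1 376.8   3.3]
wrist old_wheel 0.97 [571.3 402.6   2.1]
0.86 ((512.0375366210938, 378.966796875), (182.29531860351562, 222.82940673828125), 79.04141998291016)
t 25.89 p [501.3 327.6 229.8] rv [ 2.225e+00  2.217e+00 -1.000e-03] F [0.9 0.8 0.6] gw 0.359 gf 0.0
90 [-0.06138897  0.52848451 -0.34791706  1.85380408  0.24186646  0.80055792
  0.93280249]
-90 [-0.49563812  0.49811058  0.21165735  1.88416185 -0.14409662  0.77394109
 -1.87943721]
```

View pics/tb.png

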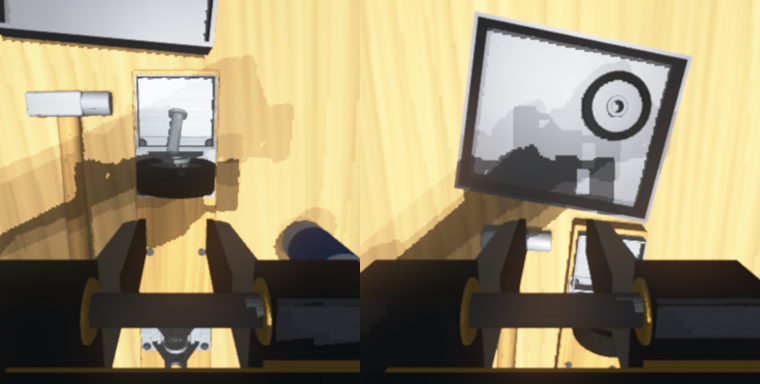

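The pin's head is in the tray, at about (178,112) in the left half, with the pin leaning back toward the fork and its centre well inside the tray. In the right half, the box yaw is about -11° and its -x half is empty, centred near (460,389). Next I'll lift the wheel.

Run:
```python
from h import *
C=EP+21*A; C=C-np.array([.6,0]); g=rv(Y+np.pi/2)
grip(0.5,40)
robot.movep([*C,160],g)
robot.servo_line([*C,96.5],feed=80); st()
grip(0.0,40); o=st()
if abs(o["grip_width"]*92-25)<4:
    robot.servo_line([*C,106],feed=30); st()
    robot.servo_line([*C,190],feed=120); st()
    pp("side",[],1); save("side","s_lift"); pp("side",["wheel","pin"],1)
    save("scene","c_lift"); pp("scene",["wheel","pin"],1)
```

```text
t 28.7 p [556.9 156.2  96.9] rv [0.162 3.137 0.   ] F [ 0.1 -1.1  0.1] gw 0.503 gf 0.0
t 29.15 p [556.8 156.   96.9] rv [0.162 3.137 0.   ] F [-0.2 -0.1  2. ] gw 0.267 gf 39.9
t 29.62 p [556.6 156.  106.1] rv [0.162 3.137 0.   ] F [ 0.  -0.4 -1. ] gw 0.266 gf 39.9
t 30.47 p [556.  155.7 189.3] rv [-1.620e-01 -3.136e+00  1.000e-03] F [-0.5  0.1 -1.5] gw 0.264 gf 39.9
side wheel 0.74 [553.2 157.8 163.1]
side pin 0.59 [560.3 193.2  48.8]
scene wheel 0.83 [557.4 158.6 167.2]
scene pin 0.44 [564.8 191.4  45.4]
```

The wheel is held at a width of 24.5 mm and is out of the fork. Now it goes into the box.

Run:
```python
from h import *
b=rv(np.radians(-11)); p=[460,389]
robot.movep([*p,190],b); st()
robot.servo_line([*p,75],feed=110); st()
for z in (68,65,63.5,62.5,61.5,60.5,59.5,58.5):
    robot.servo_line([*p,z],feed=20); f=robot.observe()["contact_force"]; print(z,np.round(f,1))
    if f[2]>4: break
grip(0.45); robot.hold(.3); st()
robot.servo_line([*p,190],feed=120)
q=np.array(p)-[0,60]; robot.movep([*q,240],b); st()
im=save("wrist","w_final"); pp("wrist",["wheel","old_wheel","box"],2)
s=save("side","s_final"); pp("side",["pin","wheel"],1); c=save("scene","c_final"); pp("scene",["pin","wheel"],1)
u,v=proj("scene",[559,193,45]).astype(int)
z=cv2.resize(c[v-30:v+30,u-40:u+40],(400,300),interpolation=cv2.INTER_CUBIC)
u,v=proj("side",[559,193,45]).astype(int)
y=cv2.resize(s[v-30:v+30,u-40:u+40],(400,300),interpolation=cv2.INTER_CUBIC)
cv2.imwrite("pics/fin.png",np.hstack([np.vstack([z,y]),cv2.copyMakeBorder(im[:,60:460],0,216,0,0,0)])[:,:,::-1])
```

```text
t 32.5 p [460.4 388.4 189.9] rv [ 2.424  1.998 -0.   ] F [ 0.1  0.  -1.7] gw 0.269 gf 39.9
t 33.69 p [460.5 389.5  75.8] rv [-2.424e+00 -1.998e+00 -2.000e-03] F [-0.  -0.3 -0.8] gw 0.27 gf 39.9
68 [-1.  -0.2 -1.5]
65 [ 0.3 -0.6 -1.6]
63.5 [-1.2 -0.4 -2. ]
62.5 [-0.3 -0.4 -1.6]
61.5 [-1.3 -0.5  5.8]
t 35.98 p [460.  389.   61.5] rv [ 2.424  1.998 -0.   ] F [ 0.3  0.4 -0. ] gw 0.447 gf 0.0
t 37.62 p [460.4 328.3 240.4] rv [-2.426e+00 -1.996e+00 -1.000e-03] F [-0.2 -0.  -0.6] gw 0.453 gf 0.0
wrist wheel 0.74 [456.6 387.8  41.1]
wrist wheel 0.41 [515.1 382.8   4.5]
wrist old_wheel 0.91 [571.9 404.6   1.6]
wrist box 0.96 [513.7 382.8   0.6]
side pin 0.6 [559.7 197.   46.9]
side wheel 0.71 [458.6 390.8  40. ]
scene pin 0.73 [ 498.2 -386.7   -2.9]
scene wheel 0.92 [459.9 392.5  44. ]
```

View pics/fin.png

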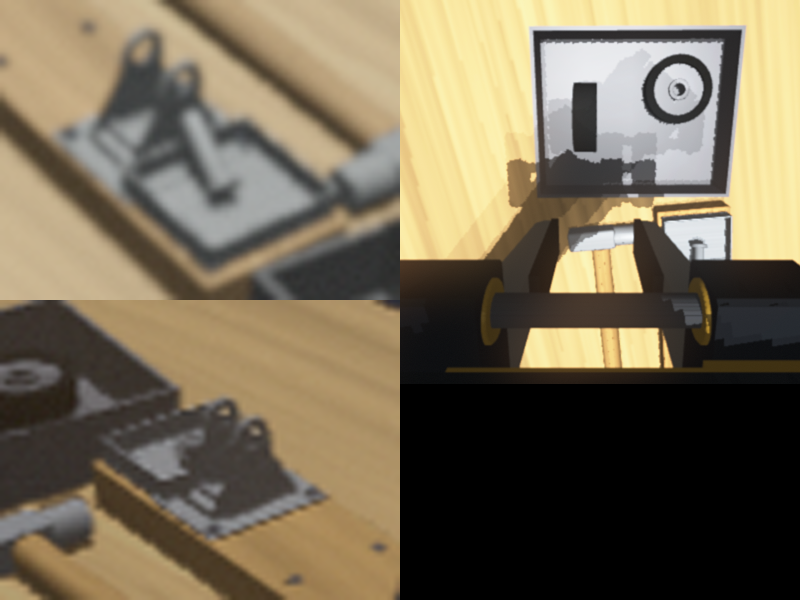

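The last picture shows the wheel standing in the empty half of the box at (585,117), with the old wheel at (678,88). The pin's head rests on the tray floor at (225,185) in the scene crop, with its plain end leaning on the empty fork. It is inside the tray and stable, and the gripper is clear of everything, so I'm handing in.

```bash
python3 -c "
from h import *
print(robot.job_done()); st()"
```

```text
the job is handed in; nothing more can be done
None
the job is handed in; nothing more can be done
```

Job handed in at about 38 s: the pin was driven out and its head is in the tray, though it leans against the fork rather than lying flat; the punch is back in its notch, the freed wheel stands in the box beside the other, and the other punches, oil can and hammer were left alone.

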